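# Furniture feet from drying rack to packing rack, in reverse order

### The arm

A 6-joint arm with a two-finger parallel gripper is mounted at the origin on the work surface. World frame = base frame: x ahead of the robot, y to its left, z up, the work surface at z = 0. Lengths are in m, angles in rad, forces in N, time in s.
With the tool pointing down it reaches from about 0.4 to 0.825 m from the base axis. Payload 7 kg.
Tool frame: the origin (TCP) lies on the centre line of the jaws, within the pads' length; the fingertips stand tip_reach ahead of it and the grasp point (between the pads) is the TCP (tip_reach is the distance from the TCP to the fingertips, in m); z points along the fingers, y is the line along which they close (so a half turn about z gives the same grasp; the last joint's range is limited). The gripper opens to 88 mm and grips with 3 to 60 N. Pads are 19 mm wide; open, the fingers measure 130 mm over their backs; the gripper's body (78 mm by 193 mm) begins 47 mm behind the grasp point.
Start: joints at [-1.032, 0.359, 0.012, 0, -1.224, -0.288], TCP at [0.167, -0.654, 0.246] pointing down, gripper open.
Joint ranges: [-3.07, 3.07], [-1.43, 2.12], [-1.02, 1.25], [-3.03, 1.67], [-3.05, -0], [-3.03, 3.03]. Speed limits (rad/s): [2.39, 2.39, 3.01, 3.14, 3.14, 3.14].

### API

Orientations are given as [roll, pitch, yaw] about the fixed x, y, z axes, in that order (R = Rz(yaw) Ry(pitch) Rx(roll)).
In Python, from station import get_state, grab_frame, calibration, job_done, find_in, mark_of, tip_reach gives the robot as it stands.
- The arm moves only by the shell command python3 -m handwheel 'ROWS' [OPENING] [FORCE]. ROWS is JSON, a list of rows, each an object with "delta_pos": the shift along the world's x, y, z in units of 30 mm (1.0 is 30 mm), a list of three; "dr": the turn, a rotation vector about the world's x, y, z in degrees, a list of three. In form: [{"delta_pos": [tx, ty, tz], "dr": [rx, ry, rz]}, ...]. A call has 1 to 10 rows; each row shifts and turns the commanded pose from where the row before left it; what a row does not reach is not made up. A row lasts 1/10 s, in which the tool goes at most 50 mm and 8.59 degrees, less where a joint would pass 70% of its speed; a pose out of reach is approached as far as the arm can. A call is refused whole if a number of a shift passes 1 or a number of a turn 8.59, either way. A call with a gripper value outside its range is refused whole. OPENING is the closure, from -1 (fully open) to 1 (shut), set as the call begins (- or left out, the last holds). The fingers move at their own pace and stop on an object; FORCE is the grip in N (left out, the last holds). Time passes only in rows, so rows that do not move let the fingers close. It gives the time, the measured TCP pose, the force, the opening and the grip force at its end, in the units of the state.
- get_state(): the state, without advancing time (a new reading comes with each control period).
- grab_frame(name): name is "side" or "top"; returns the picture (420x560x3 uint8, red, green, blue); there is no depth.
- calibration(name): a dict with "fx", "fy", "cx", "cy" (pixels), "k1" (the pictures are not rectified: a ray, as slopes to the right and down, at radius r is drawn at 1 + k1 r^2 times it, then the intrinsics apply), "extrinsics" (4x4, takes a point from world to camera coordinates). Camera axes: x right, y down, z forward; pixel columns grow to the right and rows downward; lengths in m; the calibration is good to about 2 mm. A picture is of the moment at which its call begins. calibration takes no time and is no camera call.
- job_done(): hands the job in; it is judged then, once.
Trained networks look in the newest picture that a camera, given by its name, has taken for a name from the list of things; names that differ only in an ending like _2 or _b are one class to them, and where a whole thing is asked for, a point or a joint stands for the part that bears it (a point fixed in the world has none). Each returns a list of dicts, best first, with "conf" (0 to 1); they miss things now and then, are a little off and sometimes report something else, mostly with a low value. They report only what shows in the picture. A call takes as long as a camera call. They do not tell look-alikes from the thing itself.
- find_in(camera, query): "location" ([column, row] in pixels, amid what is visible of it).
- mark_of(camera, query): "location" ([column, row] in pixels: a listed point, or the origin of a listed thing).
The state is a dict: "t": time; "q": joint angles; "qd": joint speeds; "joint_efforts": joint torques, N m; "eef_pos": TCP position; "ee_rot": TCP orientation; "force": force on the tool from outside, world axes, zero at the start; "moment": the same for the moment, N m; "width": finger opening in m; "gripper_force": force on a finger pad.
Only numpy, scipy, OpenCV 4.12 (cv2) and the standard library are available. Lean on these libraries where they do the work, as an engineer would, in place of code of your own. Each camera call takes 0.05 s, during which the arm holds its last target. There are 200 camera calls.

### The job

The dipped paint is dry: move the four furniture feet from the pale wooden drying rack to the empty blue packing rack in reverse order, so that, as the robot sees the racks, the foot that started in the leftmost bay ends in the rightmost bay, the second from the left in the second from the right, and so on. Stand each foot in its own bay, on the bay's floor, painted end up, and let go; never tip a foot over on the way.

Things in the scene. Friction and masses are not known exactly. Their poses are not given: they have to be found in the camera images.
- drying_rack: drying rack, pale wood, full at the start; 107 x 414 mm, fixed. Origin on the table under the middle of its row of four bays; x away from the robot, y to the robot's left. Bay centres at x 0, y +120, +40, -40, -120 mm; bays 66 x 66 mm inside, floor 12 mm over the table, lips to 20 mm. Deck at y +205 mm holds a brass tin 35 mm tall. Job tags lie on its far ledge.
- packing_rack: packing rack, painted blue with pale lips, empty at the start; 107 x 414 mm, fixed. Origin on the table under the middle of its row of four bays; x away from the robot, y to the robot's left. Bay centres at x 0, y +120, +40, -40, -120 mm; bays 66 x 66 mm inside, floor 12 mm over the table, lips to 20 mm. Deck at y +205 mm holds a cork block 30 mm tall.
- foot_red_mid (a point): centre (half-way up) of the turned wooden furniture foot whose upper end is dipped in red paint: round, loose, about 80 g, 80 mm tall, z up; flange 44 mm across under it, straight shank 36 mm across from 18 to 74 mm up, painted from 62 mm up. At the start it stands in the drying-rack bay with the red tag, within 5 mm of its centre, any yaw.
- tag_red: red job tag, a flat plate 18 x 46 x 4 mm fixed on the drying rack's far ledge, 54 mm beyond (+x of) the bay centre where the red foot stands at the start; it stays there as a record. Origin: centre of its underside.
- foot_yellow_mid (a point): centre (half-way up) of the turned wooden furniture foot whose upper end is dipped in yellow paint: round, loose, about 80 g, 80 mm tall, z up; flange 44 mm across under it, straight shank 36 mm across from 18 to 74 mm up, painted from 62 mm up. At the start it stands in the drying-rack bay with the yellow tag, within 5 mm of its centre, any yaw.
- tag_yellow: yellow job tag, a flat plate 18 x 46 x 4 mm fixed on the drying rack's far ledge, 54 mm beyond (+x of) the bay centre where the yellow foot stands at the start; it stays there as a record. Origin: centre of its underside.
- foot_green_mid (a point): centre (half-way up) of the turned wooden furniture foot whose upper end is dipped in green paint: round, loose, about 80 g, 80 mm tall, z up; flange 44 mm across under it, straight shank 36 mm across from 18 to 74 mm up, painted from 62 mm up. At the start it stands in the drying-rack bay with the green tag, within 5 mm of its centre, any yaw.
- tag_green: green job tag, a flat plate 18 x 46 x 4 mm fixed on the drying rack's far ledge, 54 mm beyond (+x of) the bay centre where the green foot stands at the start; it stays there as a record. Origin: centre of its underside.
- foot_white_mid (a point): centre (half-way up) of the turned wooden furniture foot whose upper end is dipped in white paint: round, loose, about 80 g, 80 mm tall, z up; flange 44 mm across under it, straight shank 36 mm across from 18 to 74 mm up, painted from 62 mm up. At the start it stands in the drying-rack bay with the white tag, within 5 mm of its centre, any yaw.
- tag_white: white job tag, a flat plate 18 x 46 x 4 mm fixed on the drying rack's far ledge, 54 mm beyond (+x of) the bay centre where the white foot stands at the start; it stays there as a record. Origin: centre of its underside.
There are look-alikes about, which are no part of the job. Leave any black look-alike of the part that bears foot_white_mid alone.

How it is judged:
At the end, for the whole second after the job is handed in: Each foot stands in the packing-rack bay that mirrors the drying-rack bay of its own colour's tag (leftmost to rightmost and so on): within 14 mm of the bay's centre along both rack axes, on the bay's floor (height within 5 mm), upright within 0.12 rad, released and at rest (under 0.02 m/s) (((y of tag_red in the frame of drying_rack between 0.1 and 0.14 m and y of foot_red_mid in the frame of packing_rack between -0.134 and -0.106 m) or (y of tag_red in the frame of drying_rack between 0.02 and 0.06 m and y of foot_red_mid in the frame of packing_rack between -0.054 and -0.026 m) or (y of tag_red in the frame of drying_rack between -0.06 and -0.02 m and y of foot_red_mid in the frame of packing_rack between 0.026 and 0.054 m) or (y of tag_red in the frame of drying_rack between -0.14 and -0.1 m and y of foot_red_mid in the frame of packing_rack between 0.106 and 0.134 m)) and x of foot_red_mid in the frame of packing_rack between -0.014 and 0.014 m and z of foot_red_mid in the frame of packing_rack between 0.047 and 0.057 m and angle between each of foot_red_mid, foot_yellow_mid, foot_green_mid, foot_white_mid's own z axis and vertical below 0.12 rad and linear speed of each of foot_red, foot_yellow, foot_green, foot_white below 0.02 m/s and ((y of tag_yellow in the frame of drying_rack between 0.1 and 0.14 m and y of foot_yellow_mid in the frame of packing_rack between -0.134 and -0.106 m) or (y of tag_yellow in the frame of drying_rack between 0.02 and 0.06 m and y of foot_yellow_mid in the frame of packing_rack between -0.054 and -0.026 m) or (y of tag_yellow in the frame of drying_rack between -0.06 and -0.02 m and y of foot_yellow_mid in the frame of packing_rack between 0.026 and 0.054 m) or (y of tag_yellow in the frame of drying_rack between -0.14 and -0.1 m and y of foot_yellow_mid in the frame of packing_rack between 0.106 and 0.134 m)) and x of foot_yellow_mid in the frame of packing_rack between -0.014 and 0.014 m and z of foot_yellow_mid in the frame of packing_rack between 0.047 and 0.057 m and ((y of tag_green in the frame of drying_rack between 0.1 and 0.14 m and y of foot_green_mid in the frame of packing_rack between -0.134 and -0.106 m) or (y of tag_green in the frame of drying_rack between 0.02 and 0.06 m and y of foot_green_mid in the frame of packing_rack between -0.054 and -0.026 m) or (y of tag_green in the frame of drying_rack between -0.06 and -0.02 m and y of foot_green_mid in the frame of packing_rack between 0.026 and 0.054 m) or (y of tag_green in the frame of drying_rack between -0.14 and -0.1 m and y of foot_green_mid in the frame of packing_rack between 0.106 and 0.134 m)) and x of foot_green_mid in the frame of packing_rack between -0.014 and 0.014 m and z of foot_green_mid in the frame of packing_rack between 0.047 and 0.057 m and ((y of tag_white in the frame of drying_rack between 0.1 and 0.14 m and y of foot_white_mid in the frame of packing_rack between -0.134 and -0.106 m) or (y of tag_white in the frame of drying_rack between 0.02 and 0.06 m and y of foot_white_mid in the frame of packing_rack between -0.054 and -0.026 m) or (y of tag_white in the frame of drying_rack between -0.06 and -0.02 m and y of foot_white_mid in the frame of packing_rack between 0.026 and 0.054 m) or (y of tag_white in the frame of drying_rack between -0.14 and -0.1 m and y of foot_white_mid in the frame of packing_rack between 0.106 and 0.134 m)) and x of foot_white_mid in the frame of packing_rack between -0.014 and 0.014 m and z of foot_white_mid in the frame of packing_rack between 0.047 and 0.057 m); the robot touches nothing.
It fails at once if a foot is tipped by more than 0.7 rad (40 degrees) (angle between any of foot_red_mid, foot_yellow_mid, foot_green_mid, foot_white_mid's own z axis and vertical above 0.7 rad).
It also fails if it takes over 104 s, if anything falls off the work surface, if the arm or the gripper's body presses on something with over 40 N, if the wrist force passes 120 N, or if a joint passes its speed limit or range.

## Working session

There is one attempt and no reset: what is moved stays moved. The work goes in short steps, Python scripts to look and compute and a shell command to move; the robot and the scene stay as the last step left them, time stands still between calls to the robot, and variables do not carry over. Pictures are saved under pics/ and viewed, at most 14 in all, crops included, and the job is handed in when it is done.

```bash
mkdir -p pics; python3 - <<'E'
from station import *
import cv2
for n in("top","side"):
    f=grab_frame(n); cv2.imwrite(f"pics/{n}0.png",f[...,::-1])
    c=calibration(n); print(n,{k:(v if k!="extrinsics" else [list(map(lambda x:round(float(x),3),r)) for r in v]) for k,v in c.items()})
    for q in["drying_rack","packing_rack","tag_red","tag_yellow","tag_green","tag_white","foot_red_mid","foot_yellow_mid","foot_green_mid","foot_white_mid"]:
        print(q,[(list(map(round,d["location"])),round(d["conf"],2)) for d in mark_of(n,q)][:3])
s=get_state();print(s["t"],s["eef_pos"],s["ee_rot"],s["width"],tip_reach)
E
```

```text
top {'fx': 435.4024183863426, 'fy': 435.4024183863426, 'cx': 279.4341110435921, 'cy': 204.33559371752912, 'k1': -0.06921648040323224, 'extrinsics': [[0.014, -0.999, 0.045, -0.008], [-0.989, -0.02, -0.145, 0.63], [0.146, -0.042, -0.988, 0.69], [0.0, 0.0, 0.0, 1.0]]}
drying_rack [([311, 201], 0.56)]
packing_rack [([239, 309], 0.55)]
tag_red [([289, 203], 0.69), ([374, 166], 0.66)]
tag_yellow [([287, 171], 0.54)]
tag_green [([329, 170], 0.66)]
tag_white [([244, 176], 0.84)]
foot_red_mid [([385, 194], 0.71)]
foot_yellow_mid [([288, 201], 0.68)]
foot_green_mid [([335, 197], 0.81)]
foot_white_mid [([260, 115], 0.95), ([119, 187], 0.94), ([138, 222], 0.69)]
side {'fx': 460.2883573899895, 'fy': 460.2883573899895, 'cx': 282.538108809618, 'cy': 214.5468503881216, 'k1': -0.1377734297787832, 'extrinsics': [[-0.801, -0.598, 0.017, 0.494], [-0.405, 0.521, -0.752, 0.272], [0.44, -0.609, -0.659, 0.747], [0.0, 0.0, 0.0, 1.0]]}
drying_rack [([288, 208], 0.84), ([313, 164], 0.48)]
packing_rack [([326, 276], 0.95)]
tag_red []
tag_yellow [([261, 203], 0.41)]
tag_green [([259, 206], 0.58)]
tag_white [([239, 224], 0.61)]
foot_red_mid [([313, 166], 0.73)]
foot_yellow_mid [([278, 197], 0.98)]
foot_green_mid [([300, 182], 0.71)]
foot_white_mid [([176, 282], 0.82), ([212, 283], 0.8), ([209, 188], 0.78)]
1.1 [ 0.16751703 -0.65386949  0.24557009] [-3.14156766e+00  2.56123112e-05 -2.89082062e+00] 0.08735406118200775 0.019
```

View pics/top0.png

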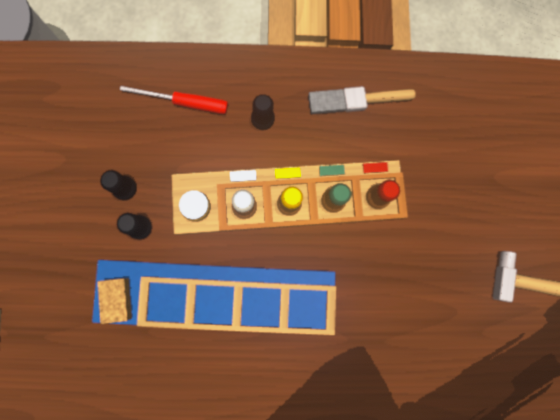

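View pics/side0.png

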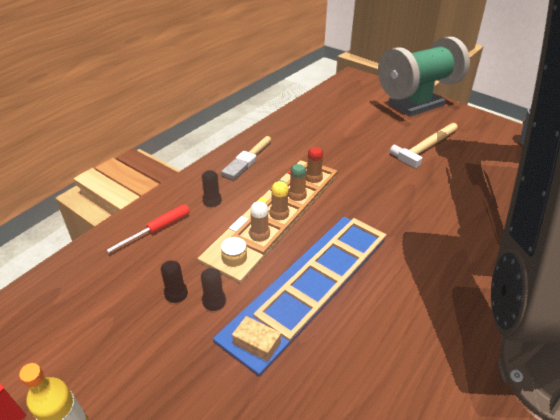

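The top view shows the drying order, left to right, as white (243,202), yellow (291,199), green (340,195), red (387,191). The empty blue bays are at about (166,303), (214,306), (261,307) and (308,309). Three black look-alikes stand outside the racks. The side view agrees.

```bash
cat > h.py <<'E'
from station import *
import numpy as np, cv2
def ray(n,px):
    c=calibration(n);K=np.array([[c["fx"],0,c["cx"]],[0,c["fy"],c["cy"]],[0,0,1]])
    u=cv2.undistortPoints(np.float64([[px]]),K,np.float64([c["k1"],0,0,0])).ravel()
    E=np.array(c["extrinsics"]);R,t=E[:3,:3],E[:3,3]
    return -R.T@t, R.T@np.array([u[0],u[1],1])
def atz(n,px,z):
    o,d=ray(n,px);return (o+d*(z-o[2])/d[2])
def tri(p,q):
    o,d=ray("top",p);o2,d2=ray("side",q);d/=np.linalg.norm(d);d2/=np.linalg.norm(d2)
    A=lambda d:np.eye(3)-np.outer(d,d)
    x=np.linalg.solve(A(d)+A(d2),A(d)@o+A(d2)@o2)
    return x,np.linalg.norm(A(d)@(x-o))*2
E
python3 - <<'E'
from h import *
np.set_printoptions(precision=4,suppress=True)
f={"red":((385,194),(313,166)),"yellow":((288,201),(278,197)),"green":((335,197),(300,182))}
for n in f: print(n,*tri(*f[n]),atz("top",f[n][0],.052))
im=cv2.imread("pics/top0.png");hsv=cv2.cvtColor(im,cv2.COLOR_BGR2HSV)
def blobs(name,lo,hi,roi,z,mn=60):
    m=cv2.inRange(hsv,lo,hi);r=np.zeros_like(m);x0,y0,x1,y1=roi;r[y0:y1,x0:x1]=m[y0:y1,x0:x1]
    k,_,st,ce=cv2.connectedComponentsWithStats(r,connectivity=4)
    for i in range(1,k):
        if st[i,4]>mn: print(name,ce[i],st[i],atz("top",ce[i],z))
blobs("bay",(100,100,40),(130,255,255),(140,270,340,340),.012,300)
R=(225,178,405,212)
blobs("yel",(22,150,120),(35,255,255),R,.09)
blobs("grn",(60,80,30),(95,255,255),R,.09)
blobs("red",(0,190,60),(6,255,255),R,.09)
blobs("wht",(0,0,140),(180,50,255),R,.09)
T=(225,160,405,182)
blobs("Tyel",(22,150,120),(35,255,255),T,.02)
blobs("Tgrn",(60,80,30),(95,255,255),T,.02)
blobs("Tred",(0,190,60),(6,255,255),T,.02)
blobs("Twht",(0,0,140),(180,50,255),T,.02)
find_in
E
```

```text
red [ 0.6552 -0.1784  0.0424] 0.005643272367870658 [ 0.6511 -0.1771  0.052 ]
yellow [ 0.6353 -0.0094  0.0634] 0.003652676887888467 [ 0.6355 -0.011   0.052 ]
green [ 0.6412 -0.0923  0.0524] 0.006415035090898016 [ 0.644  -0.0907  0.052 ]
bay [249.7069 275.2099] [ 140  270  195   15 2006] [0.5107 0.0513 0.012 ]
bay [166.2719 302.2131] [ 147  283   39   39 1361] [0.4625 0.1928 0.012 ]
bay [213.5339 304.587 ] [ 195  286   38   38 1356] [0.4599 0.112  0.012 ]
bay [260.4272 306.7977] [ 242  288   38   39 1374] [0.4572 0.0318 0.012 ]
bay [307.1165 308.8391] [ 289  290   37   39 1330] [ 0.4545 -0.0486  0.012 ]
yel [291.49   197.1347] [281 187  21  21 349] [ 0.636  -0.0142  0.09  ]
red [388.717 190.164] [379 181  20  20 311] [ 0.6508 -0.1723  0.09  ]
wht [241.6377 178.8696] [230 178  26   3  69] [0.6639 0.0659 0.09  ]
wht [242.4018 200.5268] [233 190  20  21 336] [0.6289 0.0638 0.09  ]
Tyel [287.4088 172.5068] [274 167  28  12 296] [ 0.6916 -0.0114  0.02  ]
Tgrn [331.3836 169.6849] [321 166  22   8 146] [ 0.6987 -0.09    0.02  ]
Tred [375.0256 167.1385] [363 163  24  10 195] [ 0.7055 -0.1693  0.02  ]
Twht [242.5862 175.1303] [230 170  26  11 261] [0.6851 0.0677 0.02  ]
```

```bash
python3 -m handwheel '[{"delta_pos":[1,1,0],"dr":[0,0,8.5]},{"delta_pos":[1,1,0],"dr":[0,0,8.5]},{"delta_pos":[1,1,0],"dr":[0,0,8.5]},{"delta_pos":[1,1,0],"dr":[0,0,8.5]},{"delta_pos":[1,1,0],"dr":[0,0,8.5]},{"delta_pos":[1,1,0],"dr":[0,0,8.5]},{"delta_pos":[1,1,0],"dr":[0,0,8.5]},{"delta_pos":[1,1,0],"dr":[0,0,8.5]},{"delta_pos":[1,1,0],"dr":[0,0,8.5]},{"delta_pos":[1,1,0],"dr":[0,0,0]}]' -1 20
```

```text
t: 2.1
eef_pos: [0.4686, -0.3525, 0.2459]
ee_rot: [-3.141, -0.0, -1.55]
force: [0.4, -0.6, 0.6]
width: 0.0875
gripper_force: 0.0
```

```bash
python3 -m handwheel '[{"delta_pos":[1,1,0],"dr":[0,0,0]},{"delta_pos":[1,1,0],"dr":[0,0,0]},{"delta_pos":[1,1,0],"dr":[0,0,0]},{"delta_pos":[1,1,0],"dr":[0,0,0]},{"delta_pos":[1,1,0],"dr":[0,0,0]},{"delta_pos":[0,0,0],"dr":[0,0,0]},{"delta_pos":[0,0,0],"dr":[0,0,0]},{"delta_pos":[0,0,0],"dr":[0,0,0]}]'
```

```text
t: 2.9
eef_pos: [0.617, -0.2042, 0.2455]
ee_rot: [3.141, -0.0, -1.556]
force: [-0.0, 0.1, 0.7]
width: 0.0877
gripper_force: 0.0
```

```bash
python3 -m handwheel '[{"delta_pos":[0.6,0.5,0],"dr":[0,0,0]},{"delta_pos":[0.53,0.47,0],"dr":[0,0,0]},{"delta_pos":[0,0,-1],"dr":[0,0,0]},{"delta_pos":[0,0,-1],"dr":[0,0,0]},{"delta_pos":[0,0,-1],"dr":[0,0,0]},{"delta_pos":[0,0,-1],"dr":[0,0,0]},{"delta_pos":[0,0,-1],"dr":[0,0,0]},{"delta_pos":[0,0,-1],"dr":[0,0,0]},{"delta_pos":[0,0,0],"dr":[0,0,0]},{"delta_pos":[0,0,0],"dr":[0,0,0]}]'; python3 - <<'E'
from h import *
im=grab_frame("top")[...,::-1];s=grab_frame("side")[...,::-1]
o=np.hstack([cv2.resize(im[120:340,150:440],None,fx=1.37,fy=1.37),cv2.resize(s[120:340,150:440],None,fx=1.37,fy=1.37)])
cv2.imwrite("pics/a1.png",o)
E
```

```text
t: 3.9
eef_pos: [0.6519, -0.1748, 0.0657]
ee_rot: [3.141, -0.0, -1.555]
force: [0.6, 1.1, 1.3]
width: 0.0874
gripper_force: 0.0
```

View pics/a1.png

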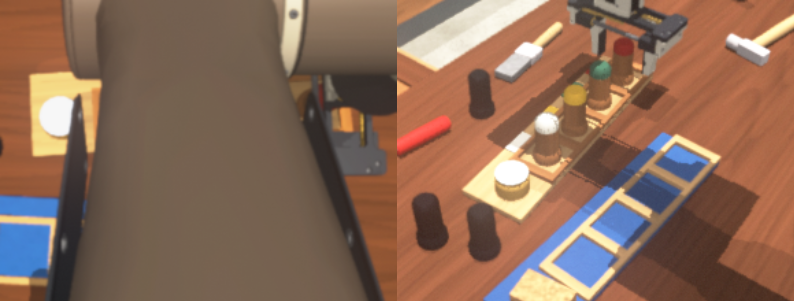

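The side crop shows the jaws straddling the red foot at about (623,60), clear of the green one. I'll close and lift.

```bash
python3 -m handwheel '[{"delta_pos":[0,0,0],"dr":[0,0,0]},{"delta_pos":[0,0,0],"dr":[0,0,0]},{"delta_pos":[0,0,0],"dr":[0,0,0]},{"delta_pos":[0,0,0],"dr":[0,0,0]},{"delta_pos":[0,0,0],"dr":[0,0,0]},{"delta_pos":[0,0,0],"dr":[0,0,0]},{"delta_pos":[0,0,0],"dr":[0,0,0]},{"delta_pos":[0,0,0],"dr":[0,0,0]}]' 1 20
```

```text
t: 4.8
eef_pos: [0.6515, -0.1748, 0.0656]
ee_rot: [-3.141, -0.0, -1.556]
force: [0.9, 0.1, 0.1]
width: 0.0355
gripper_force: 20.0
```

```bash
python3 -m handwheel '[{"delta_pos":[0,0,0.5],"dr":[0,0,0]},{"delta_pos":[0,0,1],"dr":[0,0,0]},{"delta_pos":[0,0,1],"dr":[0,0,0]},{"delta_pos":[0,0,1],"dr":[0,0,0]},{"delta_pos":[0,0,0.5],"dr":[0,0,0]},{"delta_pos":[-0.5,1,0],"dr":[0,0,0]},{"delta_pos":[-0.5,1,0],"dr":[0,0,0]},{"delta_pos":[-0.5,1,0],"dr":[0,0,0]},{"delta_pos":[-0.5,1,0],"dr":[0,0,0]},{"delta_pos":[-0.5,1,0],"dr":[0,0,0]}]'
```

```text
t: 5.8
eef_pos: [0.5753, -0.0238, 0.1855]
ee_rot: [3.141, 0.0, -1.556]
force: [0.2, 0.8, -1.1]
width: 0.0358
gripper_force: 20.0
```

```bash
python3 -m handwheel '[{"delta_pos":[-0.5,1,0],"dr":[0,0,0]},{"delta_pos":[-0.5,1,0],"dr":[0,0,0]},{"delta_pos":[-0.5,1,0],"dr":[0,0,0]},{"delta_pos":[-0.5,1,0],"dr":[0,0,0]},{"delta_pos":[-0.5,1,0],"dr":[0,0,0]},{"delta_pos":[-0.5,1,0],"dr":[0,0,0]},{"delta_pos":[-0.5,0.6,0],"dr":[0,0,0]},{"delta_pos":[-0.3,0.6,0],"dr":[0,0,0]},{"delta_pos":[0,0,0],"dr":[0,0,0]},{"delta_pos":[0,0,0],"dr":[0,0,0]}]'
```

```text
t: 6.8
eef_pos: [0.4621, 0.1914, 0.1856]
ee_rot: [3.141, -0.0, -1.554]
force: [-0.2, 0.4, -1.9]
width: 0.0349
gripper_force: 20.0
```

```bash
python3 -m handwheel '[{"delta_pos":[0,0,-1],"dr":[0,0,0]},{"delta_pos":[0,0,-1],"dr":[0,0,0]},{"delta_pos":[0,0,-1],"dr":[0,0,0]},{"delta_pos":[0,0,-0.5],"dr":[0,0,0]},{"delta_pos":[0,0,-0.3],"dr":[0,0,0]},{"delta_pos":[0,0,-0.1],"dr":[0,0,0]},{"delta_pos":[0,0,-0.1],"dr":[0,0,0]},{"delta_pos":[0,0,0],"dr":[0,0,0]},{"delta_pos":[0,0,0],"dr":[0,0,0]}]'; python3 - <<'E'
from h import *
im=grab_frame("top")[...,::-1];s=grab_frame("side")[...,::-1]
o=np.hstack([cv2.resize(im[120:340,80:370],None,fx=1.37,fy=1.37),cv2.resize(s[160:380,150:440],None,fx=1.37,fy=1.37)])
cv2.imwrite("pics/a2.png",o)
E
```

```text
t: 7.7
eef_pos: [0.4628, 0.1915, 0.0663]
ee_rot: [-3.141, 0.001, -1.556]
force: [-0.3, 0.8, -0.9]
width: 0.0354
gripper_force: 20.0
```

View pics/a2.png

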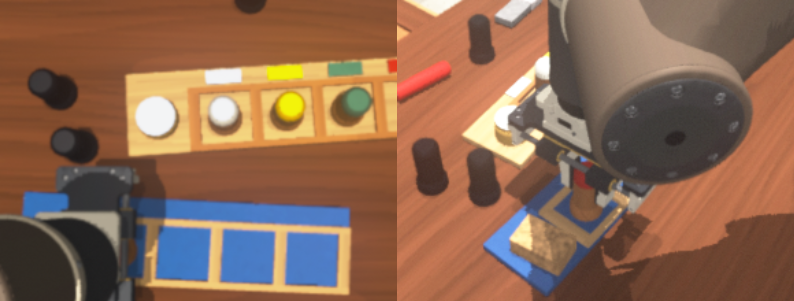

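The side crop shows the red foot upright inside the leftmost blue bay, at about (583,200). Releasing.

```bash
python3 -m handwheel '[{"delta_pos":[0,0,0],"dr":[0,0,0]},{"delta_pos":[0,0,0],"dr":[0,0,0]},{"delta_pos":[0,0,0],"dr":[0,0,0]},{"delta_pos":[0,0,0],"dr":[0,0,0]},{"delta_pos":[0,0,0],"dr":[0,0,0]},{"delta_pos":[0,0,0],"dr":[0,0,0]},{"delta_pos":[0,0,1],"dr":[0,0,0]},{"delta_pos":[0,0,1],"dr":[0,0,0]},{"delta_pos":[0,0,1],"dr":[0,0,0]},{"delta_pos":[0,0,1],"dr":[0,0,0]}]' -1 20
```

```text
t: 8.8
eef_pos: [0.4622, 0.1911, 0.1868]
ee_rot: [3.141, -0.0, -1.556]
force: [0.5, 0.2, -0.5]
width: 0.0877
gripper_force: 0.0
```

```bash
python3 -m handwheel '[{"delta_pos":[0.6,-1,0],"dr":[0,0,0]},{"delta_pos":[0.6,-1,0],"dr":[0,0,0]},{"delta_pos":[0.6,-1,0],"dr":[0,0,0]},{"delta_pos":[0.6,-1,0],"dr":[0,0,0]},{"delta_pos":[0.6,-1,0],"dr":[0,0,0]},{"delta_pos":[0.6,-1,0],"dr":[0,0,0]},{"delta_pos":[0.6,-1,0],"dr":[0,0,0]},{"delta_pos":[0.6,-1,0],"dr":[0,0,0]},{"delta_pos":[0.6,-0.8,0],"dr":[0,0,0]},{"delta_pos":[0.6,-0.6,0],"dr":[0,0,0]}]'; python3 -m handwheel '[{"delta_pos":[0,0,0],"dr":[0,0,0]},{"delta_pos":[0,0,0],"dr":[0,0,0]}]'; python3 - <<'E'
from h import *
s=grab_frame("side")[...,::-1]
cv2.imwrite("pics/a3.png",s)
E
```

```text
t: 9.8
eef_pos: [0.6428, -0.0925, 0.1853]
ee_rot: [3.141, -0.0, -1.557]
force: [0.1, 0.5, -0.1]
width: 0.0876
gripper_force: 0.0
t: 10.0
eef_pos: [0.6421, -0.0912, 0.1848]
ee_rot: [3.14, 0.0, -1.557]
force: [-0.0, 1.1, 0.9]
width: 0.0876
gripper_force: 0.0
```

View pics/a3.png

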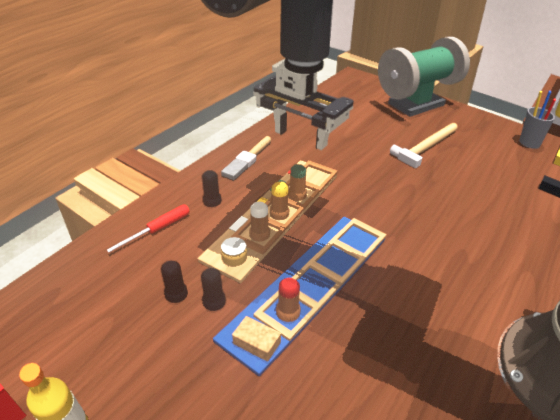

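The red foot stands upright in the leftmost blue bay at (289,299). Green next.

```bash
python3 -m handwheel '[{"delta_pos":[0.05,0,-1],"dr":[0,0,0]},{"delta_pos":[0,0,-1],"dr":[0,0,0]},{"delta_pos":[0,0,-1],"dr":[0,0,0]},{"delta_pos":[0,0,-0.6],"dr":[0,0,0]},{"delta_pos":[0,0,-0.4],"dr":[0,0,0]},{"delta_pos":[0,0,0],"dr":[0,0,0]},{"delta_pos":[0,0,0],"dr":[0,0,0]}]'; python3 -m handwheel '[{"delta_pos":[0,0,0],"dr":[0,0,0]},{"delta_pos":[0,0,0],"dr":[0,0,0]},{"delta_pos":[0,0,0],"dr":[0,0,0]},{"delta_pos":[0,0,0],"dr":[0,0,0]},{"delta_pos":[0,0,0],"dr":[0,0,0]},{"delta_pos":[0,0,0],"dr":[0,0,0]},{"delta_pos":[0,0,0],"dr":[0,0,0]},{"delta_pos":[0,0,0],"dr":[0,0,0]}]' 1 20
```

```text
t: 10.75
eef_pos: [0.6443, -0.0903, 0.0665]
ee_rot: [-3.141, -0.0, -1.555]
force: [0.3, -0.4, 0.0]
width: 0.0877
gripper_force: 0.0
t: 11.55
eef_pos: [0.644, -0.0908, 0.0656]
ee_rot: [-3.141, -0.0, -1.556]
force: [0.4, 0.4, 0.4]
width: 0.0357
gripper_force: 20.0
```

```bash
python3 -m handwheel '[{"delta_pos":[0,0,0.5],"dr":[0,0,0]},{"delta_pos":[0,0,1],"dr":[0,0,0]},{"delta_pos":[0,0,1],"dr":[0,0,0]},{"delta_pos":[0,0,1],"dr":[0,0,0]},{"delta_pos":[0,0,0.5],"dr":[0,0,0]},{"delta_pos":[-0.6,0.6,0],"dr":[0,0,0]},{"delta_pos":[-0.9,1,0],"dr":[0,0,0]},{"delta_pos":[-0.9,1,0],"dr":[0,0,0]},{"delta_pos":[-0.9,1,0],"dr":[0,0,0]},{"delta_pos":[-0.9,1,0],"dr":[0,0,0]}]'; python3 -m handwheel '[{"delta_pos":[-0.9,1,0],"dr":[0,0,0]},{"delta_pos":[-0.6,0.7,0],"dr":[0,0,0]},{"delta_pos":[-0.4,0.45,0],"dr":[0,0,0]},{"delta_pos":[0,0,0],"dr":[0,0,0]},{"delta_pos":[0,0,0],"dr":[0,0,0]}]'
```

```text
t: 12.55
eef_pos: [0.5167, 0.0481, 0.1866]
ee_rot: [-3.141, 0.0, -1.556]
force: [0.6, 1.6, -0.3]
width: 0.0357
gripper_force: 20.0
t: 13.05
eef_pos: [0.4609, 0.1121, 0.1866]
ee_rot: [-3.14, 0.001, -1.554]
force: [-0.4, -1.1, -1.0]
width: 0.0355
gripper_force: 20.0
```

Lower, release and lift, then go to yellow at (0.637, -0.013): +5.87, -4.17 units.

```bash
python3 -m handwheel '[{"delta_pos":[0,0,-1],"dr":[0,0,0]},{"delta_pos":[0,0,-1],"dr":[0,0,0]},{"delta_pos":[0,0,-1],"dr":[0,0,0]},{"delta_pos":[0,0,-0.5],"dr":[0,0,0]},{"delta_pos":[0,0,-0.3],"dr":[0,0,0]},{"delta_pos":[0,0,-0.1],"dr":[0,0,0]},{"delta_pos":[0,0,-0.1],"dr":[0,0,0]},{"delta_pos":[0,0,0],"dr":[0,0,0]},{"delta_pos":[0,0,0],"dr":[0,0,0]}]'; python3 -m handwheel '[{"delta_pos":[0,0,0],"dr":[0,0,0]},{"delta_pos":[0,0,0],"dr":[0,0,0]},{"delta_pos":[0,0,0],"dr":[0,0,0]},{"delta_pos":[0,0,0],"dr":[0,0,0]},{"delta_pos":[0,0,0],"dr":[0,0,0]},{"delta_pos":[0,0,0],"dr":[0,0,0]},{"delta_pos":[0,0,1],"dr":[0,0,0]},{"delta_pos":[0,0,1],"dr":[0,0,0]},{"delta_pos":[0,0,1],"dr":[0,0,0]},{"delta_pos":[0,0,1],"dr":[0,0,0]}]' -1 20; python3 -m handwheel '[{"delta_pos":[1,-0.7,0],"dr":[0,0,0]},{"delta_pos":[1,-0.7,0],"dr":[0,0,0]},{"delta_pos":[1,-0.7,0],"dr":[0,0,0]},{"delta_pos":[1,-0.7,0],"dr":[0,0,0]},{"delta_pos":[1,-0.7,0],"dr":[0,0,0]},{"delta_pos":[0.85,-0.65,0],"dr":[0,0,0]},{"delta_pos":[0,0,0],"dr":[0,0,0]},{"delta_pos":[0,0,0],"dr":[0,0,0]}]'; python3 - <<'E'
from h import *
s=grab_frame("side")[...,::-1]
cv2.imwrite("pics/a4.png",s)
E
```

```text
t: 13.95
eef_pos: [0.4613, 0.112, 0.0663]
ee_rot: [-3.14, 0.001, -1.556]
force: [0.3, 0.2, -1.7]
width: 0.0355
gripper_force: 20.0
t: 14.95
eef_pos: [0.4607, 0.1116, 0.1868]
ee_rot: [3.141, -0.0, -1.556]
force: [1.1, 0.1, -0.0]
width: 0.0875
gripper_force: 0.0
t: 15.75
eef_pos: [0.6363, -0.0134, 0.1846]
ee_rot: [3.14, -0.0, -1.557]
force: [-0.1, 0.4, 0.2]
width: 0.0877
gripper_force: 0.0
```

View pics/a4.png

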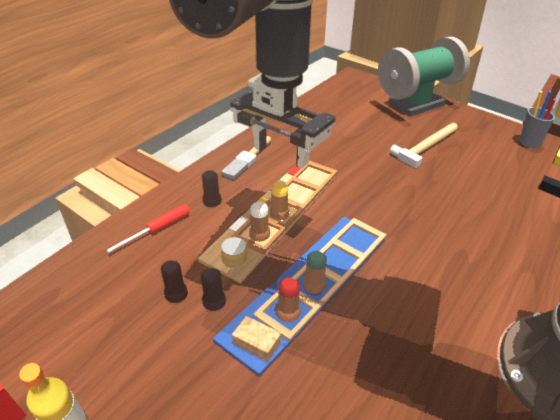

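Green stands at (316,271) in the second bay, beside red. Yellow next; its target is (0.457, 0.032), i.e. -5.98, +1.52 units.

```bash
python3 -m handwheel '[{"delta_pos":[0,0,-1],"dr":[0,0,0]},{"delta_pos":[0,0,-1],"dr":[0,0,0]},{"delta_pos":[0,0,-1],"dr":[0,0,0]},{"delta_pos":[0,0,-0.6],"dr":[0,0,0]},{"delta_pos":[0,0,-0.4],"dr":[0,0,0]},{"delta_pos":[0,0,0],"dr":[0,0,0]},{"delta_pos":[0,0,0],"dr":[0,0,0]}]'; python3 -m handwheel '[{"delta_pos":[0,0,0],"dr":[0,0,0]},{"delta_pos":[0,0,0],"dr":[0,0,0]},{"delta_pos":[0,0,0],"dr":[0,0,0]},{"delta_pos":[0,0,0],"dr":[0,0,0]},{"delta_pos":[0,0,0],"dr":[0,0,0]},{"delta_pos":[0,0,0],"dr":[0,0,0]},{"delta_pos":[0,0,0],"dr":[0,0,0]},{"delta_pos":[0,0,0],"dr":[0,0,0]}]' 1 20
```

```text
t: 16.5
eef_pos: [0.6368, -0.0123, 0.0665]
ee_rot: [-3.141, -0.0, -1.555]
force: [1.1, -0.5, 0.1]
width: 0.0875
gripper_force: 0.0
t: 17.3
eef_pos: [0.6365, -0.0127, 0.0656]
ee_rot: [-3.141, -0.0, -1.556]
force: [0.6, -0.0, 0.5]
width: 0.036
gripper_force: 20.0
```

```bash
python3 -m handwheel '[{"delta_pos":[0,0,0.5],"dr":[0,0,0]},{"delta_pos":[0,0,1],"dr":[0,0,0]},{"delta_pos":[0,0,1],"dr":[0,0,0]},{"delta_pos":[0,0,1],"dr":[0,0,0]},{"delta_pos":[0,0,0.5],"dr":[0,0,0]},{"delta_pos":[-0.6,0.2,0],"dr":[0,0,0]},{"delta_pos":[-0.9,0.2,0],"dr":[0,0,0]},{"delta_pos":[-0.9,0.2,0],"dr":[0,0,0]},{"delta_pos":[-0.9,0.2,0],"dr":[0,0,0]},{"delta_pos":[-0.9,0.2,0],"dr":[0,0,0]}]'; python3 -m handwheel '[{"delta_pos":[-0.9,0.2,0],"dr":[0,0,0]},{"delta_pos":[-0.5,0.2,0],"dr":[0,0,0]},{"delta_pos":[-0.4,0.1,0],"dr":[0,0,0]},{"delta_pos":[0,0,0],"dr":[0,0,0]},{"delta_pos":[0,0,0],"dr":[0,0,0]}]'
```

```text
t: 18.3
eef_pos: [0.5091, 0.0173, 0.1853]
ee_rot: [3.141, -0.0, -1.556]
force: [-0.4, 0.2, 0.2]
width: 0.0355
gripper_force: 20.0
t: 18.8
eef_pos: [0.457, 0.0325, 0.1858]
ee_rot: [-3.141, 0.0, -1.555]
force: [0.2, 0.3, -1.0]
width: 0.0357
gripper_force: 20.0
```

Lower, release and lift, then go to white at (0.630, 0.064): +5.77, +1.07 units.

```bash
python3 -m handwheel '[{"delta_pos":[0,0,-1],"dr":[0,0,0]},{"delta_pos":[0,0,-1],"dr":[0,0,0]},{"delta_pos":[0,0,-1],"dr":[0,0,0]},{"delta_pos":[0,0,-0.5],"dr":[0,0,0]},{"delta_pos":[0,0,-0.3],"dr":[0,0,0]},{"delta_pos":[0,0,-0.1],"dr":[0,0,0]},{"delta_pos":[0,0,-0.1],"dr":[0,0,0]},{"delta_pos":[0,0,0],"dr":[0,0,0]},{"delta_pos":[0,0,0],"dr":[0,0,0]}]'; python3 -m handwheel '[{"delta_pos":[0,0,0],"dr":[0,0,0]},{"delta_pos":[0,0,0],"dr":[0,0,0]},{"delta_pos":[0,0,0],"dr":[0,0,0]},{"delta_pos":[0,0,0],"dr":[0,0,0]},{"delta_pos":[0,0,0],"dr":[0,0,0]},{"delta_pos":[0,0,0],"dr":[0,0,0]},{"delta_pos":[0,0,1],"dr":[0,0,0]},{"delta_pos":[0,0,1],"dr":[0,0,0]},{"delta_pos":[0,0,1],"dr":[0,0,0]},{"delta_pos":[0,0,1],"dr":[0,0,0]}]' -1 20; python3 -m handwheel '[{"delta_pos":[1,0.2,0],"dr":[0,0,0]},{"delta_pos":[1,0.2,0],"dr":[0,0,0]},{"delta_pos":[1,0.2,0],"dr":[0,0,0]},{"delta_pos":[1,0.2,0],"dr":[0,0,0]},{"delta_pos":[1,0.2,0],"dr":[0,0,0]},{"delta_pos":[0.77,0.07,0],"dr":[0,0,0]},{"delta_pos":[0,0,0],"dr":[0,0,0]},{"delta_pos":[0,0,0],"dr":[0,0,0]}]'; python3 - <<'E'
from h import *
s=grab_frame("side")[...,::-1]
cv2.imwrite("pics/a5.png",s)
E
```

```text
t: 19.7
eef_pos: [0.4569, 0.0324, 0.0662]
ee_rot: [-3.14, 0.001, -1.556]
force: [-0.3, 0.8, -1.4]
width: 0.0353
gripper_force: 20.0
t: 20.7
eef_pos: [0.4562, 0.0321, 0.1868]
ee_rot: [3.141, -0.0, -1.556]
force: [0.6, 0.7, -0.8]
width: 0.0879
gripper_force: 0.0
t: 21.5
eef_pos: [0.6292, 0.0642, 0.1846]
ee_rot: [3.14, -0.0, -1.556]
force: [-0.0, -0.5, -0.3]
width: 0.0876
gripper_force: 0.0
```

View pics/a5.png

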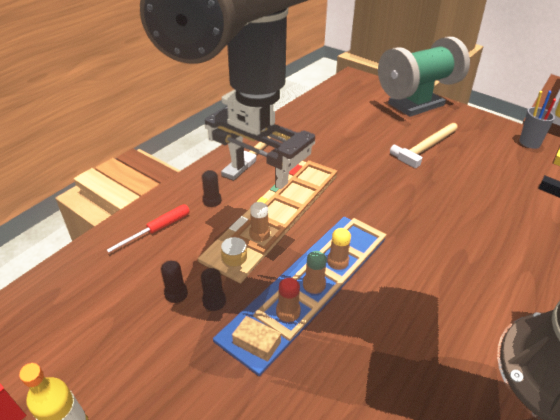

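Yellow stands at (341,247) in the third bay. White is last.

```bash
python3 -m handwheel '[{"delta_pos":[0,0,-1],"dr":[0,0,0]},{"delta_pos":[0,0,-1],"dr":[0,0,0]},{"delta_pos":[0,0,-1],"dr":[0,0,0]},{"delta_pos":[0,0,-0.6],"dr":[0,0,0]},{"delta_pos":[0,0,-0.4],"dr":[0,0,0]},{"delta_pos":[0,0,0],"dr":[0,0,0]},{"delta_pos":[0,0,0],"dr":[0,0,0]}]'; python3 -m handwheel '[{"delta_pos":[0,0,0],"dr":[0,0,0]},{"delta_pos":[0,0,0],"dr":[0,0,0]},{"delta_pos":[0,0,0],"dr":[0,0,0]},{"delta_pos":[0,0,0],"dr":[0,0,0]},{"delta_pos":[0,0,0],"dr":[0,0,0]},{"delta_pos":[0,0,0],"dr":[0,0,0]},{"delta_pos":[0,0,0],"dr":[0,0,0]},{"delta_pos":[0,0,0],"dr":[0,0,0]}]' 1 20
```

```text
t: 22.25
eef_pos: [0.6298, 0.0644, 0.0665]
ee_rot: [-3.141, 0.0, -1.555]
force: [0.8, 1.2, 0.1]
width: 0.0877
gripper_force: 0.0
t: 23.05
eef_pos: [0.6296, 0.0643, 0.0656]
ee_rot: [-3.141, 0.0, -1.556]
force: [-0.7, 0.6, 0.6]
width: 0.0355
gripper_force: 20.0
```

```bash
python3 -m handwheel '[{"delta_pos":[0,0,0.5],"dr":[0,0,0]},{"delta_pos":[0,0,1],"dr":[0,0,0]},{"delta_pos":[0,0,1],"dr":[0,0,0]},{"delta_pos":[0,0,1],"dr":[0,0,0]},{"delta_pos":[0,0,0.5],"dr":[0,0,0]},{"delta_pos":[-0.6,-0.4,0],"dr":[0,0,0]},{"delta_pos":[-0.9,-0.6,0],"dr":[0,0,0]},{"delta_pos":[-0.9,-0.6,0],"dr":[0,0,0]},{"delta_pos":[-0.9,-0.6,0],"dr":[0,0,0]},{"delta_pos":[-0.9,-0.6,0],"dr":[0,0,0]}]'; python3 -m handwheel '[{"delta_pos":[-0.9,-0.6,0],"dr":[0,0,0]},{"delta_pos":[-0.45,-0.25,0],"dr":[0,0,0]},{"delta_pos":[-0.3,-0.1,0],"dr":[0,0,0]},{"delta_pos":[0,0,0],"dr":[0,0,0]},{"delta_pos":[0,0,0],"dr":[0,0,0]}]'
```

```text
t: 24.05
eef_pos: [0.5021, -0.0203, 0.1853]
ee_rot: [3.141, -0.0, -1.556]
force: [0.3, -0.0, -1.5]
width: 0.0357
gripper_force: 20.0
t: 24.55
eef_pos: [0.4549, -0.0477, 0.1858]
ee_rot: [-3.141, 0.0, -1.555]
force: [0.0, -0.3, -0.8]
width: 0.0358
gripper_force: 20.0
```

Lower, release, lift, and move back right for a clear view.

```bash
python3 -m handwheel '[{"delta_pos":[0,0,-1],"dr":[0,0,0]},{"delta_pos":[0,0,-1],"dr":[0,0,0]},{"delta_pos":[0,0,-1],"dr":[0,0,0]},{"delta_pos":[0,0,-0.5],"dr":[0,0,0]},{"delta_pos":[0,0,-0.3],"dr":[0,0,0]},{"delta_pos":[0,0,-0.1],"dr":[0,0,0]},{"delta_pos":[0,0,-0.1],"dr":[0,0,0]},{"delta_pos":[0,0,0],"dr":[0,0,0]},{"delta_pos":[0,0,0],"dr":[0,0,0]}]'; python3 -m handwheel '[{"delta_pos":[0,0,0],"dr":[0,0,0]},{"delta_pos":[0,0,0],"dr":[0,0,0]},{"delta_pos":[0,0,0],"dr":[0,0,0]},{"delta_pos":[0,0,0],"dr":[0,0,0]},{"delta_pos":[0,0,0],"dr":[0,0,0]},{"delta_pos":[0,0,0],"dr":[0,0,0]},{"delta_pos":[0,0,1],"dr":[0,0,0]},{"delta_pos":[0,0,1],"dr":[0,0,0]},{"delta_pos":[0,0,1],"dr":[0,0,0]},{"delta_pos":[0,0,1],"dr":[0,0,0]}]' -1 20; python3 -m handwheel '[{"delta_pos":[0,-1,0.3],"dr":[0,0,0]},{"delta_pos":[0,-1,0.3],"dr":[0,0,0]},{"delta_pos":[0,-1,0.3],"dr":[0,0,0]},{"delta_pos":[0,-1,0.3],"dr":[0,0,0]},{"delta_pos":[0,-1,0.3],"dr":[0,0,0]},{"delta_pos":[0,-1,0.3],"dr":[0,0,0]},{"delta_pos":[0,-1,0],"dr":[0,0,0]},{"delta_pos":[0,-1,0],"dr":[0,0,0]},{"delta_pos":[0,-1,0],"dr":[0,0,0]},{"delta_pos":[0,-1,0],"dr":[0,0,0]}]'; python3 -m handwheel '[{"delta_pos":[0,0,0],"dr":[0,0,0]},{"delta_pos":[0,0,0],"dr":[0,0,0]},{"delta_pos":[0,0,0],"dr":[0,0,0]},{"delta_pos":[0,0,0],"dr":[0,0,0]},{"delta_pos":[0,0,0],"dr":[0,0,0]}]'; python3 - <<'E'
from h import *
im=grab_frame("top")[...,::-1];s=grab_frame("side")[...,::-1]
o=np.hstack([cv2.resize(im[160:350,80:370],None,fx=1.37,fy=1.37),cv2.resize(s[180:370,150:440],None,fx=1.37,fy=1.37)])
cv2.imwrite("pics/a6.png",o)
for c in("red","green","yellow","white"):
    print(c,[(np.round(atz("top",d["location"],.052),3)[:2],round(d["conf"],2)) for d in mark_of("top",f"foot_{c}_mid")])
E
```

```text
t: 25.45
eef_pos: [0.4545, -0.048, 0.0662]
ee_rot: [-3.14, 0.0, -1.556]
force: [-1.3, 0.5, -1.0]
width: 0.0358
gripper_force: 20.0
t: 26.45
eef_pos: [0.4537, -0.0482, 0.1868]
ee_rot: [3.141, -0.0, -1.556]
force: [0.7, 0.5, 0.4]
width: 0.0876
gripper_force: 0.0
t: 27.45
eef_pos: [0.4537, -0.3494, 0.2394]
ee_rot: [3.141, 0.0, -1.556]
force: [1.1, 0.2, -0.3]
width: 0.0876
gripper_force: 0.0
t: 27.95
eef_pos: [0.4542, -0.3474, 0.2399]
ee_rot: [-3.141, -0.0, -1.554]
force: [0.6, 0.9, 0.6]
width: 0.0878
gripper_force: 0.0
red [(array([0.467, 0.194]), 0.62)]
green [(array([0.459, 0.109]), 0.92)]
yellow [(array([0.455, 0.032]), 0.76)]
white [(array([0.785, 0.04 ]), 0.9), (array([0.598, 0.247]), 0.75), (array([ 0.453, -0.046]), 0.66), (array([0.657, 0.28 ]), 0.65)]
```

View pics/a6.png

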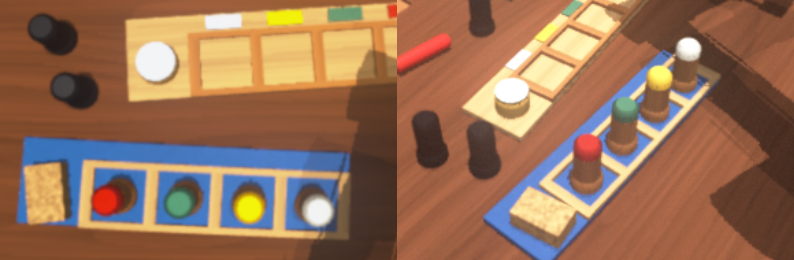

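All four feet stand upright in the packing rack, left to right red, green, yellow, white, each within a few mm of its bay centre.

```bash
python3 -c "from station import *;print(job_done())"
```

```text
the job is handed in; nothing more can be done
None
```

I moved all four feet to the packing rack in reverse order (red, green, yellow, white from the left), upright and released; the job was handed in at about 28 s, and the station returned no verdict.

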